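# Wedge a sensor housing tight in the assembly jig

## Robot

A 7-joint arm with a two-finger parallel gripper is mounted at the origin on the work surface. World frame = base frame: x ahead of the robot, y to its left, z up, the work surface at z = 0. Lengths are in mm, angles in rad, forces in N, time in s.
With the tool pointing down it reaches from about 400 to 925 mm from the base axis. Payload 4.1 kg.
Tool frame: the origin (TCP) lies on the centre line of the jaws, within the pads' length; the fingertips stand 8 mm ahead of it and the grasp point (between the pads) lies 11 mm behind it (tips_ahead is the distance from the TCP to the fingertips, in mm); z points along the fingers, y is the line along which they close (so a half turn about z gives the same grasp; the last joint's range is limited). The gripper opens to 85 mm and grips with 20 to 120 N. Pads are 22 mm wide; open, the fingers measure 114 mm over their backs; the gripper's body (76 mm by 85 mm) begins 54 mm behind the grasp point. The pads swing forward as they close: fully open they stand 13 mm farther back than shut.
Start: joints at [-1.408, 0.398, 0.045, 1.537, -0.019, 1.207, -0.051], TCP at [168.209, 627.892, 239.347] pointing down, gripper open.
Joint ranges: [-2.82, 2.82], [-0.49, 2.23], [-1.37, 1.46], [0, 2.46], [-1.36, 4.5], [0.23, 2], [-2.94, 2.94]. Speed limits (rad/s): [2.57, 2.57, 3.14, 3.14, 3.14, 3.14, 3.14].

## Interface

Orientations are given as a unit quaternion [x, y, z, w].
In Python, from plant import observe, capture, calibration, finish_job, tips_ahead gives the robot as it stands.
- The arm moves only by the tool step_arm, never from a script. Its arguments are lists of equal length, an entry for each row: "offset": the shift along the tool's x, y, z in m, a list of three; "rotation": the turn, a rotation vector about the tool's x, y, z in rad, a list of three; "grip": the gripper's target within -1 to 1 (fully open at 1, half-way at 0, shut at -1). In form: {"offset": [[tx, ty, tz], ...], "rotation": [[rx, ry, rz], ...], "grip": [grip, ...]}. A call has 1 to 12 rows; each row shifts and turns the commanded pose from where the row before left it, along the tool's axes as they then stand; what a row does not reach is not made up. A row lasts 1/10 s, in which the tool goes at most 50 mm and 8.59 degrees, less where a joint would pass 70% of its speed; a pose out of reach is approached as far as the arm can. A call is refused whole if a number of a shift passes 0.05 or a number of a turn 0.15, either way. A call with a gripper value outside its range is refused whole. The fingers move at their own pace and stop on an object; "squeeze" is the grip in N (left out, the last holds). Time passes only in rows, so rows that do not move let the fingers close. It gives the time, the measured TCP pose, the force, the opening and the grip force at its end, in the units of the state.
- observe(): the state, without advancing time (a new reading comes with each control period).
- capture(name): name is "scene" or "top" or "wrist"; returns the picture (480x640x3 uint8, blue, green, red); there is no depth.
- calibration(name): a dict with "vfov" (degrees; the focal length in pixels is half the picture's height over the tangent of half this angle, whatever the lens; pixels are square), "cx", "cy" (the principal point, pixels), "cam_to_world" (4x4, takes a point from camera to world coordinates); the wrist camera has in their place "hand_eye" (4x4, takes a point from camera to tool coordinates, whose origin is the TCP and whose axes are the flange's). Camera axes: x right, y up, looking along -z (the intrinsics and any distortion apply to the point x, -y, -z); pixel columns grow to the right and rows downward; lengths in mm; the calibration is good to about 2 mm. A picture is of the moment at which its call begins: read the wrist's pose just before it. calibration takes no time and is no camera call.
- finish_job(): hands the job in; it is judged then, once.
The state is a dict: "time_s": time; "joint_pos": joint angles; "qvel": joint speeds; "tau": joint torques, N m; "eef_pos": TCP position; "ee_rot": TCP orientation; "force": force on the tool from outside, world axes, zero at the start; "moment": the same for the moment, N m; "opening": finger opening in mm; "gripper_force": force on a finger pad.
Only numpy, scipy, OpenCV 4.12 (cv2) and the standard library are available. Lean on these libraries where they do the work, as an engineer would, in place of code of your own. Each camera call takes 0.05 s, during which the arm holds its last target. There are 200 camera calls.

## Task

Take the tapered brass key with the orange head out of the wooden rack, start it tip down in the gap between the jig's blue abutment and its steel jaw, sloped face towards the jaw, then let go and tap or press it down gently on its head until the jaw clamps the white housing tight: a firm push of about 15 N no longer drives the key further. Never force it beyond a firm hand push of about 25 N, because too much clamping cracks the housing, do not push on the housing or jaw yourself, do not disturb the grey-headed key or the second housing, and leave the key standing wedged in the gap, on its own.

Things in the scene. Friction and masses are not known exactly. Their poses are not given: they have to be found in the camera images.
- key: Tapered key (0.16-0.26 kg), upright, tip down, hanging by its head in a rack slot. Origin under the head's centre at the level of the blade's lower end; z up. Brass blade z 0-70 mm, 24 mm wide in y (16 mm in the lowest 10 mm). Straight face: x = -9 mm. Sloped face on +x: x = -3 mm at the tip, +8.7 mm at the top (1 mm per 6 mm). Orange head z 70-102 mm, 20 (x) by 40 mm (y), overhanging in y.
- key_tip (a point): Middle of the lower end of the key's blade (6 mm thick there), at (-6, 0, 0) mm in the key's frame. Let go with its tip 10 mm or more in the gap, the key sinks a little and stands by itself. The polished blade's friction coefficient is about 0.3: once driven it locks itself.
- key_top (a point): Centre of the flat top of the key's orange head (20 by 40 mm), where it is tapped, at (0, 0, 102) mm in the key's frame. Taking up the slack needs a push of 2 to 6 N; once tight the push climbs by 10 N or more within 1 mm.
- jig: Jig fixed to the bench. In a row along its +x: blue abutment with two cheeks, gap, sliding steel jaw, white housing, blue end stop, on an aluminium plate 12 mm thick. Origin on the bench below the abutment's upright face (plane x = 0, facing +x), mid-width; +x from abutment to jaw, z up. Key in the gap: its straight face on the abutment, its axes along the jig's.
- gap_mouth (a point): Top of the gap on the abutment face, mid-width: (0, 0, 72) mm in the jig's frame. The gap runs from here to the jaw, 28 mm wide in y between the 8 mm thick cheeks, down to the plate at 12 mm. Jaw right back: gap 0 mm at the plate, 9 mm at 66 mm height (same slope as the key), and the top 6 mm are chamfered 3 mm on both sides, so 15 mm at the mouth.
- jaw: Steel jaw, slides along the jig's +x with 5 N drag, no spring; origin at the jig's origin when right back, starts 0-0.5 mm forward. It moves 1 to 5.1 mm until jaw, housing and end stop close up: the stop's setting differs every time and is not measured, so the key gets tight with its tip anywhere 14 to 40 mm above the bench..
- housing: Loose white plastic sensor housing, an open tub with a green circuit board, 90 (x) by 70 (y) by 32 mm high, about 0.25 kg, lying on the jig's plate between jaw and end stop. Origin at the centre of its underside.
- rack: Wooden key rack, 170 (x) by 70 (y) by 80 mm high, fixed to the bench, with two upright slots at x = -45 and +45 mm; the two keys hang in them in either order, turned like the rack, heads from 80 to 112 mm above the bench. Origin at the centre of its underside.
- parallel_key: Untapered steel key with a grey head of the same size, in the other slot of the rack; leave it. Same origin as the tapered key.
- spare_housing: A second housing like the first, on the bench; leave it. Origin at the centre of its underside.
Mind the look-alikes: they are no part of the job. Of the things that look like the key, the largest one is meant.

How it is judged:
By the outcome, as a careful person would: the job done as asked, in the order asked, and still so for the second after the job is handed in, with the robot touching nothing.
It also fails if it takes over 51 s, if anything falls off the work surface, if the arm or the gripper's body presses on something with over 40 N, if the wrist force passes 120 N, or if a joint passes its speed limit or range.

## Working session

There is one attempt and no reset: what is moved stays moved. The work goes in short steps, Python scripts to look and compute and a tool call to move; the robot and the scene stay as the last step left them, time stands still between calls to the robot, and variables do not carry over. Pictures are saved under pics/ and viewed, at most 10 in all, crops included, and the job is handed in when it is done.

Besides the shell and the picture viewer there is one more tool, called after "Emit:" by a JSON object that holds its "fn" and its "kwargs". step_arm: Moves the arm, as the interface text tells. Its arguments: {"type":"object","properties":{"offset":{"type":"array"},"rotation":{"type":"array"},"grip":{"type":"array"},"squeeze":{"type":"number"}},"required":["offset","rotation","grip"]}

```bash
mkdir -p pics; ls
python3 - <<'E'
from plant import *
import cv2,json
o=observe();print({k:o[k] for k in('time_s','eef_pos','ee_rot','force','opening')},tips_ahead)
for n in('scene','top','wrist'):
    c=calibration(n);print(n,c)
    cv2.imwrite(f'pics/{n}0.png',capture(n))
E
```

```text
pics
{'time_s': 0.0, 'eef_pos': array([168.04550889, 627.26022803, 238.2469729 ]), 'ee_rot': array([ 1.30472018e-01,  9.91451509e-01, -9.76324419e-04, -7.37343412e-05]), 'force': array([-0.72355533,  0.20560917, -0.14293663]), 'opening': 85.24858093503724} 8.0
scene {'vfov': 47.45063915939586, 'cx': 313.98419719359714, 'cy': 236.90737047449275, 'cam_to_world': array([[-5.47132004e-01, -6.85194770e-01,  4.80785500e-01,
         1.04654761e+03],
       [ 8.36963888e-01, -4.39769071e-01,  3.25721682e-01,
         3.02002163e+02],
       [-1.17481996e-02,  5.80612858e-01,  8.14095012e-01,
         1.00140331e+03],
       [ 0.00000000e+00,  0.00000000e+00,  0.00000000e+00,
         1.00000000e+00]])}
top {'vfov': 45.296977761107456, 'cx': 317.5200360252518, 'cy': 237.4593123784563, 'cam_to_world': array([[ 1.52881876e-02,  9.92241354e-01, -1.23383012e-01,
         3.37722652e+02],
       [-9.99773293e-01,  1.69986519e-02,  1.28222173e-02,
        -5.26285789e+01],
       [ 1.48200791e-02,  1.23159011e-01,  9.92276284e-01,
         1.58528878e+03],
       [ 0.00000000e+00,  0.00000000e+00,  0.00000000e+00,
         1.00000000e+00]])}
wrist {'vfov': 65.75330684929001, 'cx': 318.6335332995931, 'cy': 248.46699113487054, 'hand_eye': array([[-4.07363514e-04,  9.60819187e-01,  2.77175620e-01,
         7.06324810e+01],
       [ 9.99999914e-01,  4.12393677e-04,  4.01468267e-05,
         3.23255995e-01],
       [-7.57316315e-05,  2.77175612e-01, -9.60819272e-01,
        -1.35160215e+02],
       [ 0.00000000e+00,  0.00000000e+00,  0.00000000e+00,
         1.00000000e+00]])}
```

View pics/scene0.png

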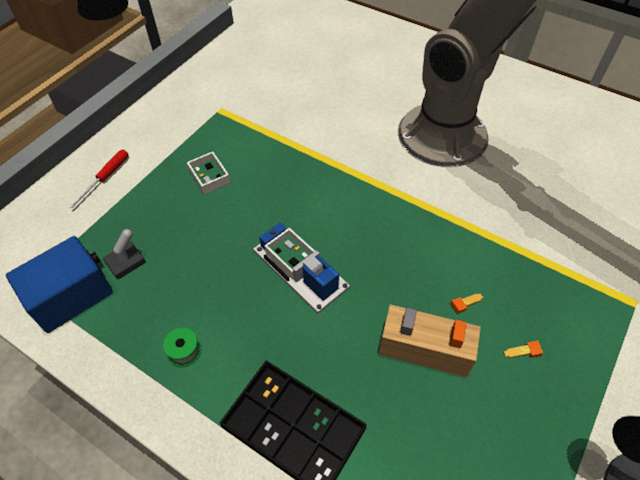

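View pics/top0.png

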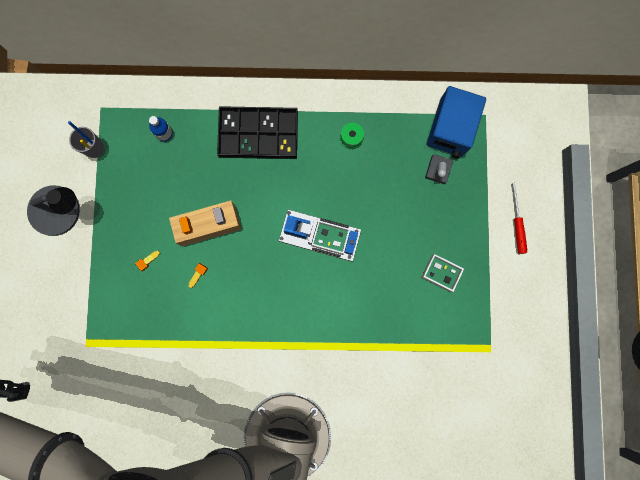

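Candidates for the key: the orange head in the rack at scene (458,334) / top (185,225), and loose small orange-headed keys at scene (467,303), (523,350). The one in the rack is meant: it is the largest and hangs upright. The jig's abutment is at top (297,225), its end stop at (353,242), and the spare housing at (443,272).

```bash
cat > h.py <<'E'
import numpy as np,cv2
from plant import *
from scipy.spatial.transform import Rotation as R
def cam(n,o=None):
    c=calibration(n)
    if 'cam_to_world' in c: T=np.array(c['cam_to_world'])
    else:
        W=np.eye(4);W[:3,:3]=R.from_quat(o['ee_rot']).as_matrix();W[:3,3]=o['eef_pos'];T=W@np.array(c['hand_eye'])
    return T,240/np.tan(np.radians(c['vfov']/2)),c['cx'],c['cy'],c
def ray(C,uv):
    T,f,cx,cy,_=C;uv=np.atleast_2d(uv).astype(float)
    d=np.c_[(uv[:,0]-cx)/f,-(uv[:,1]-cy)/f,-np.ones(len(uv))]@T[:3,:3].T
    return T[:3,3],d
def onz(C,uv,z):
    p,d=ray(C,uv);return p+d*((z-p[2])/d[:,2])[:,None]
def proj(C,P):
    T,f,cx,cy,_=C;q=(np.atleast_2d(P)-T[:3,3])@T[:3,:3];return np.c_[cx-f*q[:,0]/q[:,2],cy+f*q[:,1]/q[:,2]]
def blobs(im,lo,hi,amin=30):
    m=cv2.inRange(cv2.cvtColor(im,cv2.COLOR_BGR2HSV),np.array(lo),np.array(hi))
    cs,_=cv2.findContours(m,cv2.RETR_EXTERNAL,cv2.CHAIN_APPROX_NONE)
    return [c for c in cs if cv2.contourArea(c)>amin]
def rect(C,c,z):
    P=onz(C,c.reshape(-1,2),z)[:,:2].astype(np.float32);(x,y),(w,h),a=cv2.minAreaRect(P)
    return np.round([x,y,w,h,a],1)
E
python3 - <<'E'
from h import *
for n in('top','scene'):
    im=cv2.imread(f'pics/{n}0.png');C=cam(n)
    for nm,lo,hi,z in(('orange',(4,150,120),(16,255,255),112),('blue',(105,120,40),(125,255,255),72),('wood',(8,50,90),(22,160,255),80)):
        for c in blobs(im,lo,hi): 
            if c[:,0,1].max()<400 and c[:,0,1].min()>90: print(n,nm,cv2.boundingRect(c),rect(C,c,z))
im=cv2.imread('pics/top0.png');cv2.imwrite('pics/crop1.png',cv2.resize(im[190:290,130:370],None,fx=3.3,fy=3.3,interpolation=cv2.INTER_CUBIC))
E
```

```text
top orange (195, 264, 12, 10) [436.3 226.4  24.4  19.6  57.6]
top orange (136, 259, 11, 10) [443.7 377.7  23.4  17.5  38.9]
top blue (345, 231, 13, 23) [ 515.1 -161.3   21.4   60.5   75.4]
top blue (284, 215, 26, 24) [554.7 -15.4  62.   48.9  75.6]
top blue (68, 121, 25, 23) [800.8 572.   88.8   8.5  49.3]
top blue (150, 118, 18, 18) [818.9 361.6  44.1  44.6  39.7]
top wood (169, 201, 70, 42) [562.5 229.5  70.  169.8  17.2]
top wood (631, 172, 9, 152) [ 516.6 -914.9   21.7  404.    86.9]
scene orange (527, 341, 16, 15) [512.  398.7  25.5  21.3  41.4]
scene orange (453, 320, 14, 22) [552.8 273.9  40.5  22.6  17. ]
scene orange (452, 297, 15, 14) [503.4 252.4  26.2  19.   60.3]
scene blue (303, 255, 36, 45) [572.1  -6.7  84.1  63.8  75.8]
scene blue (6, 236, 106, 97) [ 864.2 -435.2  178.2  152.5   72.8]
scene blue (260, 223, 26, 26) [ 541.  -150.9   27.2   69.1   83.5]
scene wood (382, 305, 98, 56) [565.4 231.6  72.1 170.6  16.8]
scene wood (423, 149, 32, 14) [151.6  48.3  36.4  71.5  22.6]
scene wood (403, 136, 26, 20) [149.7 -11.3  63.9  36.8  71.9]
scene wood (474, 126, 13, 14) [31.4 99.8 44.7 25.2 34.2]
scene wood (401, 110, 20, 24) [ 86.8 -62.   94.9  30.6  10.8]
scene wood (0, 102, 66, 64) [ 6.164e+02 -8.225e+02  2.138e+02  7.150e+01  1.000e-01]
```

View pics/crop1.png

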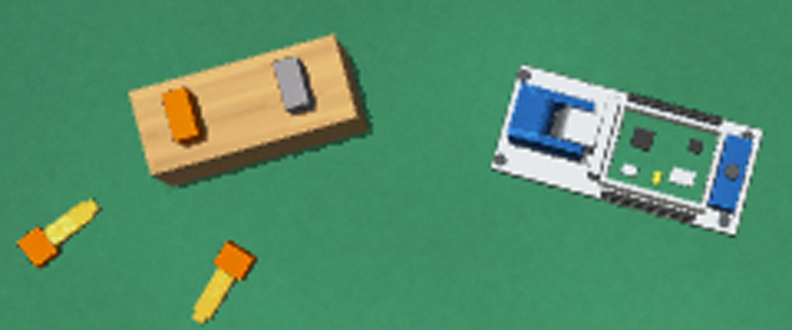

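The crop confirms it: the orange head at top (185,225) is the full-size key standing in the rack, with grey at (219,216), and the loose ones are smaller. Moving above it.

Emit:
{"fn": "step_arm", "kwargs": {"offset": [[-0.0385,-0.02,0],[-0.0385,-0.02,0],[-0.0385,-0.02,0],[-0.0385,-0.02,0],[-0.0385,-0.02,0],[-0.0385,-0.02,0],[-0.0385,-0.02,0],[-0.0385,-0.02,0],[-0.0385,-0.02,0],[-0.0385,-0.02,0],[-0.0385,-0.02,0],[-0.0385,-0.02,0]], "rotation": [[0,0,0],[0,0,0],[0,0,0],[0,0,0],[0,0,0],[0,0,0],[0,0,0],[0,0,0],[0,0,0],[0,0,0],[0,0,0],[0,0,0]], "grip": [1,1,1,1,1,1,1,1,1,1,1,1]}}

```text
time_s: 1.35
eef_pos: [553.3, 275.2, 239.1]
ee_rot: [0.13, 0.991, 0.0, -0.0]
force: [0.3, 0.8, 0.2]
opening: 85.6
gripper_force: 0.0
```

Emit:
{"fn": "step_arm", "kwargs": {"offset": [[0,0,0],[0,0,0],[0,0,0],[0,0,0],[0,0,0],[0,0,0]], "rotation": [[0,0,-0.14],[0,0,-0.14],[0,0,-0.14],[0,0,-0.14],[0,0,0],[0,0,0]], "grip": [1,1,1,1,1,1]}}

```text
time_s: 1.95
eef_pos: [552.3, 276.4, 239.1]
ee_rot: [-0.147, 0.989, -0.0, -0.0]
force: [-0.1, -0.2, -0.8]
opening: 85.2
gripper_force: 0.0
```

Run:
```python
from h import *
o=observe();im=capture('wrist');cv2.imwrite('pics/w1.png',im)
C=cam('wrist',o);M=R.from_quat(o['ee_rot']).as_matrix()
print(o['time_s'],o['eef_pos'],M.round(4).tolist(),o['force'])
for c in blobs(im,(4,150,120),(16,255,255),300): print(cv2.boundingRect(c),rect(C,c,112))
```

```text
1.95 [552.26182604 276.39724612 239.06949038] [[-0.9567, -0.291, -0.0004], [-0.291, 0.9567, -0.0001], [0.0004, 0.0001, -1.0]] [-0.05459918 -0.15645644 -0.83793367]
(302, 212, 27, 53) [550.7 273.5  39.2  19.3  16.9]
(468, 139, 31, 35) [461.3 366.8  20.4  16.4  40.5]
(303, 73, 36, 41) [455.3 248.4  19.7  17.   59.7]
```

View pics/w1.png

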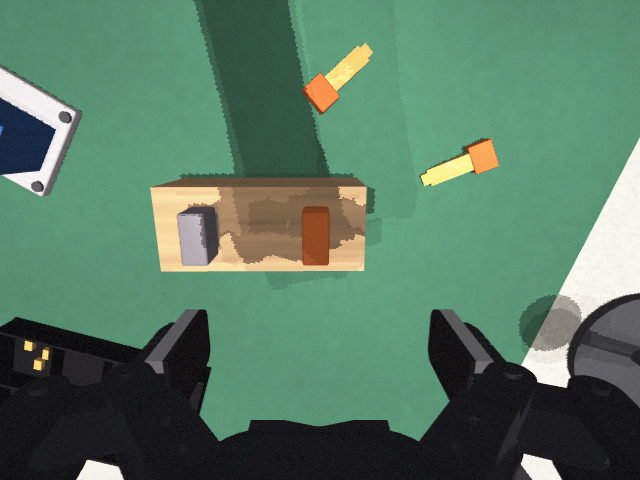

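The wrist view shows the key's head at (315,237), grey at (197,236), and the fingers symmetric about it. Descending and gripping.

Emit:
{"fn": "step_arm", "kwargs": {"offset": [[0.0024,-0.0023,0.03],[0,0,0.03],[0,0,0.03],[0,0,0.03],[0,0,0.015],[0,0,0.01],[0,0,0.002],[0,0,0],[0,0,0],[0,0,0],[0,0,0],[0,0,0]], "rotation": [[0,0,0],[0,0,0],[0,0,0],[0,0,0],[0,0,0],[0,0,0],[0,0,0],[0,0,0],[0,0,0],[0,0,0],[0,0,0],[0,0,0]], "grip": [1,1,1,1,1,1,1,0,-0.3,-0.6,-0.8,-1], "squeeze": 40}}

```text
time_s: 3.2
eef_pos: [551.2, 273.8, 93.1]
ee_rot: [-0.149, 0.989, 0.0, 0.001]
force: [-0.2, -1.0, 2.3]
opening: 19.4
gripper_force: 40.0
```

Emit:
{"fn": "step_arm", "kwargs": {"offset": [[0,0,0],[0,0,0],[0,0,0],[0,0,0]], "rotation": [[0,0,0],[0,0,0],[0,0,0],[0,0,0]], "grip": [-1,-1,-1,-1]}}

```text
time_s: 3.6
eef_pos: [551.2, 273.8, 93.1]
ee_rot: [-0.149, 0.989, 0.0, 0.0]
force: [-1.6, -0.6, 5.4]
opening: 19.2
gripper_force: 40.4
```

Emit:
{"fn": "step_arm", "kwargs": {"offset": [[0,0,-0.005],[0,0,-0.015],[0,0,-0.025],[0,0,-0.03],[0,0,-0.03],[0,0,-0.03],[0,0,-0.03],[0,0,-0.01],[0,0,0]], "rotation": [[0,0,0],[0,0,0],[0,0,0],[0,0,0],[0,0,0],[0,0,0],[0,0,0],[0,0,0],[0,0,0]], "grip": [-1,-1,-1,-1,-1,-1,-1,-1,-1]}}

```text
time_s: 4.5
eef_pos: [551.4, 273.9, 269.0]
ee_rot: [-0.149, 0.989, 0.001, 0.001]
force: [-0.2, 0.9, -1.8]
opening: 19.4
gripper_force: 39.6
```

Run:
```python
from h import *
o=observe();im=capture('scene');w=capture('wrist')
print(o['time_s'],o['eef_pos'],o['force'],o['opening'])
C=cam('scene');u,v=proj(C,o['eef_pos'])[0].astype(int);print(u,v)
a=cv2.resize(im[v-60:v+70,u-65:u+65],(480,480),interpolation=cv2.INTER_CUBIC)
b=cv2.resize(w[200:480,160:480],(320,280))
s=np.zeros((480,800,3),np.uint8);s[:,:480]=a;s[:280,480:]=b;cv2.imwrite('pics/lift.png',s)
```

```text
4.5 [551.3721844  273.919429   269.01301749] [-0.21156454  0.91390216 -1.7509886 ] 19.442807227877417
479 284
```

View pics/lift.png

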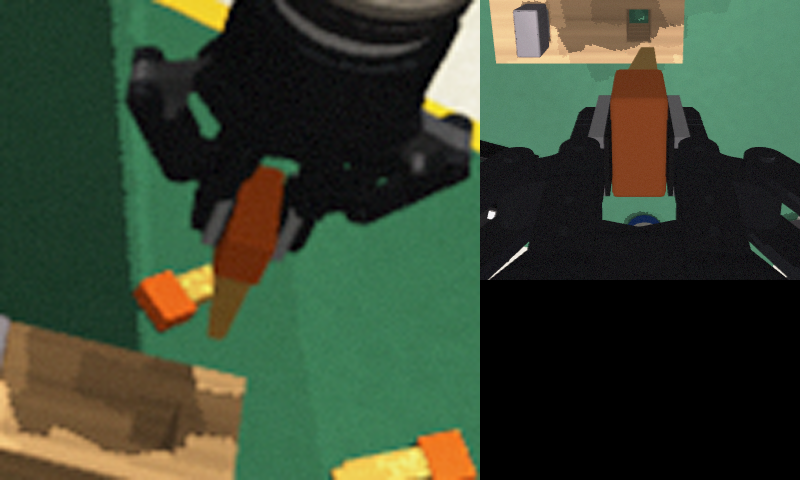

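Run:
```python
from h import *
o=observe();M=R.from_quat(o['ee_rot']).as_matrix();print(M.round(4).tolist())
for s in(-1,1):   # key x = s*tool y
    kx=s*M[:,1];ky=np.cross([0,0,1],kx)
    org=o['eef_pos']-np.array([0,0,83])
    f=lambda P:org+np.array([p[0]*kx+p[1]*ky+np.array([0,0,p[2]]) for p in P])
    P=f([(-9,y,z) for y in(-8,8) for z in(0,)]+[(-3,y,0) for y in(-8,8)]+[(-9,12,45),(-9,-12,45),(4.5,12,45),(4.5,-12,45)])
    q=proj(cam('scene'),P);print(s,'scene',((q-[479-65,284-60])*480/130).round().tolist())
    q=proj(cam('wrist',o),P);print(s,'wrist',(q-[160,200]+[480,0]).round().tolist())
```

```text
[[-0.9558, -0.294, -0.0023], [-0.294, 0.9558, -0.0012], [0.0026, -0.0005, -1.0]]
-1 scene [[220.0, 307.0], [216.0, 337.0], [207.0, 304.0], [203.0, 334.0], [238.0, 297.0], [244.0, 250.0], [207.0, 290.0], [213.0, 243.0]]
-1 wrist [[653.0, 48.0], [653.0, 73.0], [643.0, 48.0], [643.0, 73.0], [656.0, 110.0], [656.0, 65.0], [629.0, 110.0], [629.0, 65.0]]
1 scene [[176.0, 328.0], [180.0, 297.0], [189.0, 331.0], [193.0, 301.0], [203.0, 241.0], [196.0, 287.0], [234.0, 248.0], [228.0, 294.0]]
1 wrist [[624.0, 73.0], [623.0, 48.0], [633.0, 73.0], [633.0, 48.0], [620.0, 65.0], [620.0, 110.0], [647.0, 65.0], [647.0, 110.0]]
```

Wrist crop: blade tip at (641–655,48) matches key +x = −tool y, so no flip is needed. Moving to just beyond the jig so that the wrist camera sees it.

Emit:
{"fn": "step_arm", "kwargs": {"offset": [[0.0004,-0.015,0],[0.0004,-0.03,0],[0.0004,-0.036,0],[0.0004,-0.036,0],[0.0004,-0.036,0],[0.0004,-0.036,0],[0.0004,-0.036,0],[0.0004,-0.036,0],[0.0004,-0.036,0],[0.0004,-0.025,0],[0,-0.01,0],[0,0,0]], "rotation": [[0,0,0],[0,0,0],[0,0,0],[0,0,0],[0,0,0],[0,0,0],[0,0,0],[0,0,0],[0,0,0],[0,0,0],[0,0,0],[0,0,0]], "grip": [-1,-1,-1,-1,-1,-1,-1,-1,-1,-1,-1,-1]}}

```text
time_s: 5.8
eef_pos: [643.8, -47.5, 266.0]
ee_rot: [-0.147, 0.989, -0.0, -0.001]
force: [-0.5, 0.8, -2.5]
opening: 19.3
gripper_force: 39.5
```

Emit:
{"fn": "step_arm", "kwargs": {"offset": [[0,0,0],[0,0,0],[0,0,0],[0,0,0],[0,0,0],[0,0,0],[0,0,0]], "rotation": [[0,0,0.1],[0,0,0.13],[0,0,0.13],[0,0,0.12],[0,0,0.068],[0,0,0],[0,0,0]], "grip": [-1,-1,-1,-1,-1,-1,-1]}}

```text
time_s: 6.5
eef_pos: [644.2, -42.9, 266.9]
ee_rot: [0.123, 0.992, 0.001, -0.001]
force: [0.1, 0.4, -1.7]
opening: 19.5
gripper_force: 39.6
```

Run:
```python
from h import *
o=observe();im=capture('wrist');cv2.imwrite('pics/w2.png',im)
C=cam('wrist',o);M=R.from_quat(o['ee_rot']).as_matrix()
print(o['time_s'],o['eef_pos'],M.round(4).tolist(),o['force'])
np.savez('w2.npz',p=o['eef_pos'],q=o['ee_rot'])
for c in blobs(im,(105,120,30),(125,255,255),300): print(cv2.boundingRect(c),rect(C,c,72))
```

```text
6.5 [644.19257975 -42.91724303 266.88115448] [[-0.97, 0.2433, -0.0009], [0.2433, 0.97, 0.0011], [0.0011, 0.0009, -1.0]] [ 0.10974138  0.4152093  -1.65033582]
(0, 393, 94, 33) [ 769.  -370.7  101.8   39.1   72.5]
(289, 91, 74, 55) [559.  -15.6  61.2  42.9  75.9]
(140, 83, 33, 70) [ 524.4 -152.8   22.2   54.9   75.4]
```

View pics/w2.png

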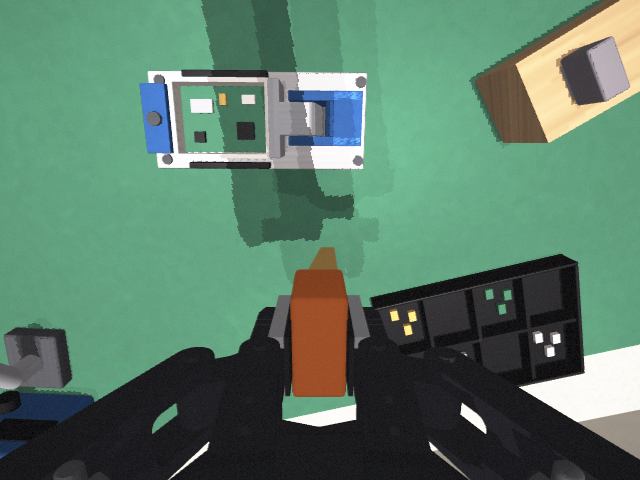

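The jig is at the centre top: abutment (345,118) with cheeks reaching to (290,95/140), gap near (325,118), housing left, end stop (155,118). I'll zoom in on the gap.

Run:
```python
import cv2
im=cv2.imread('pics/w2.png');cv2.imwrite('pics/gap.png',cv2.resize(im[80:155,270:370],None,fx=8,fy=8,interpolation=cv2.INTER_NEAREST))
```

```text
(no output)
```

View pics/gap.png

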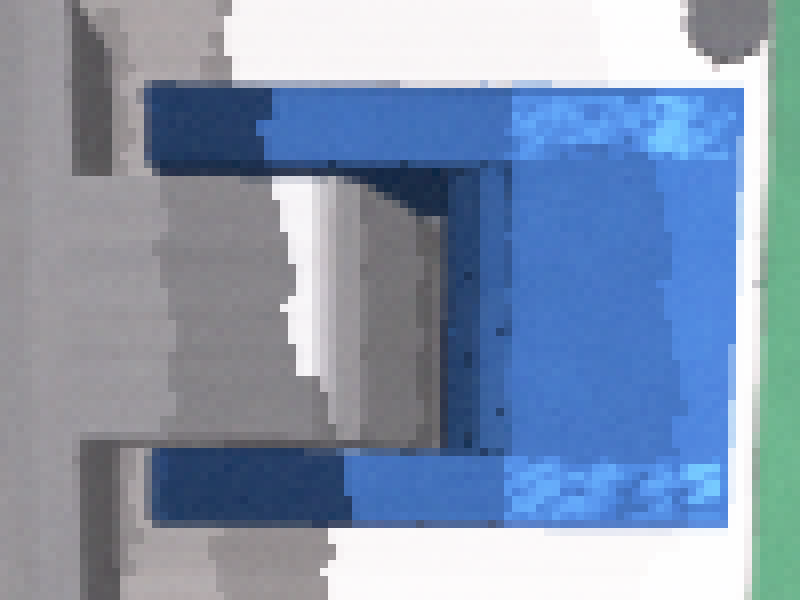

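Run:
```python
from h import *
d=np.load('w2.npz');o=dict(eef_pos=d['p'],ee_rot=d['q']);C=cam('wrist',o);M=R.from_quat(d['q']).as_matrix()
t=lambda uv,z:((onz(C,uv,z)-d['p'])@M).round(1).tolist()
print('abut top x=-3',t([(333.9,118.3)],72),'x=0 z66',t([(330,118.3)],66))
print('jaw top',t([(311,118.3)],72),'cheek outer',t([(325,91),(325,145.7)],72),'inner',t([(325,100.4),(325,136.2)],72))
print('back edge',t([(362,118)],72),'cheek front',t([(288.6,118)],72))
im=cv2.imread('pics/w2.png')
for r in(250,253,256,260): print(r,im[r,310:345].astype(int)[:, [0,2]].tolist() if r in(253,) else '')
for c in blobs(im,(4,150,70),(16,255,255),800):print(cv2.boundingRect(c))
m=cv2.inRange(cv2.cvtColor(im,cv2.COLOR_BGR2HSV),(10,100,60),(30,255,200))
for r in range(246,270,3): 
    k=np.flatnonzero(m[r,300:350]);print(r,(k.min()+300,k.max()+300) if len(k) else None)
print('tip cols at z184 (far edge)',t([(320,248),(335,248)],184))
```

```text
abut top x=-3 [[89.2, 13.2, 195.0]] x=0 z66 [[89.6, 10.1, 201.0]]
jaw top [[89.2, -6.1, 195.0]] cheek outer [[110.5, 5.6, 195.0], [67.0, 5.8, 195.0]] inner [[103.3, 5.7, 195.0], [74.8, 5.8, 195.0]]
back edge [[89.5, 36.8, 195.0]] cheek front [[89.5, -24.9, 195.0]]
250 
253 [[122, 95], [121, 93], [121, 94], [119, 93], [122, 94], [122, 92], [121, 95], [79, 113], [57, 123], [55, 125], [54, 124], [51, 123], [54, 124], [52, 124], [57, 126], [52, 123], [54, 124], [58, 127], [53, 123], [56, 125], [59, 127], [58, 128], [55, 124], [59, 127], [54, 123], [115, 99], [123, 94], [121, 92], [120, 93], [123, 94], [121, 92], [124, 96], [123, 97], [122, 95], [122, 95]]
256 
260 
(290, 269, 58, 128)
246 None
249 (np.int64(320), np.int64(333))
252 (np.int64(318), np.int64(334))
255 (np.int64(316), np.int64(334))
258 (np.int64(315), np.int64(335))
261 (np.int64(313), np.int64(335))
264 (np.int64(311), np.int64(336))
267 (np.int64(310), np.int64(336))
tip cols at z184 (far edge) [[8.0, 1.2, 82.9], [8.0, 10.3, 82.9]]
```

Emit:
{"fn": "step_arm", "kwargs": {"offset": [[0.02,-0.0038,0],[0.0285,0,0],[0.025,0,0],[0.015,0,0.01],[0,0,0.025],[0,0,0.03],[0,0,0.025],[0,0,0.01],[0,0,0.004],[0,0,0],[0,0,0]], "rotation": [[0,0,0],[0,0,0],[0,0,0],[0,0,0],[0,0,0],[0,0,0],[0,0,0],[0,0,0],[0,0,0],[0,0,0],[0,0,0]], "grip": [-1,-1,-1,-1,-1,-1,-1,-1,-1,-1,-1]}}

```text
time_s: 7.65
eef_pos: [558.9, -26.8, 164.6]
ee_rot: [0.124, 0.992, 0.0, 0.001]
force: [-0.2, -0.1, -1.6]
opening: 19.4
gripper_force: 39.4
```

Run:
```python
from h import *
o=observe();d=np.load('w2.npz');M=R.from_quat(d['q']).as_matrix()
w=capture('wrist');im=capture('scene')
print(o['time_s'],o['eef_pos'],((o['eef_pos']-d['p'])@M).round(2),R.from_matrix(M.T@R.from_quat(o['ee_rot']).as_matrix()).as_rotvec(),o['force'])
a=cv2.resize(im[235:315,270:350],(500,500),interpolation=cv2.INTER_CUBIC)
b=w[150:400,180:480]
s=np.zeros((500,800,3),np.uint8);s[:,:500]=a;s[:250,500:]=b;cv2.imwrite('pics/pre.png',s)
```

```text
7.65 [558.88789678 -26.76600587 164.58742059] [ 86.56  -5.18 102.39] [ 2.04096719e-06 -3.49807307e-03  3.84630552e-03] [-0.18328499 -0.08776533 -1.64962037]
```

View pics/pre.png

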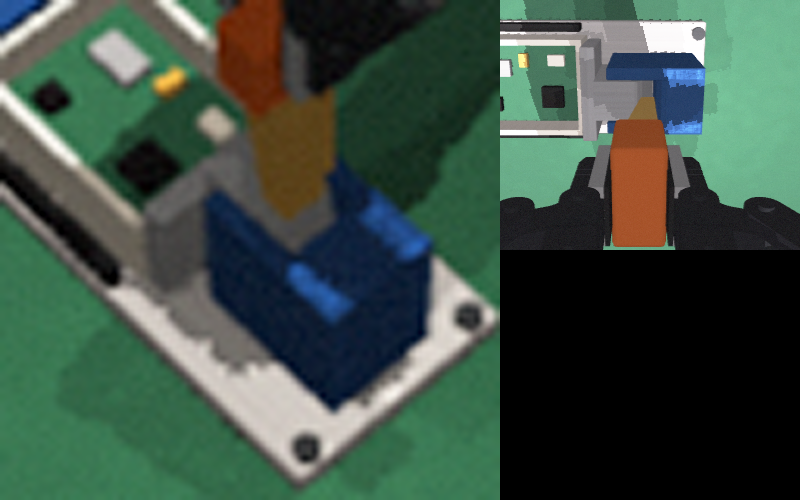

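Pre-insertion view: the tip is just above the mouth, sloped face towards the jaw (left). I'll measure the tip against the abutment edge numerically.

Run:
```python
from h import *
ps=[]
for i in range(4):
    o=observe();im=capture('wrist');ps.append(o['eef_pos'])
print(np.array(ps).round(2).tolist())
h=cv2.cvtColor(im,cv2.COLOR_BGR2HSV)
for r in range(214,272,3):
    s=''
    for u in range(295,365):
        H,S,V=h[r,u]
        s+='O' if 3<H<14 and S>130 else 'k' if 13<H<32 and S>100 else ('B' if V>150 else 'b' if V>90 else 'd') if 100<H<130 and S>110 else '.'
    print(r,s)
C=cam('wrist',o);M=R.from_quat(o['ee_rot']).as_matrix()
for z in(72,66,82):
  t=((onz(C,[(320,245),(325,245),(330,245),(335,245),(340,245)],z)-o['eef_pos'])@M).round(1);print(z,t.tolist())
```

```text
[[558.75, -26.78, 164.54], [558.6, -26.73, 164.4], [558.42, -26.69, 164.2], [558.25, -26.72, 163.97]]
214 dddddddddddddddddddddddddddddddddddddddddddddddddddddddddddddddddddddb
217 dddddddddddddddddddddddddddddddddddddddddddddddddddddddddddddddddddbdd
220 bbbbbbbbbbbbbbbbbbbbbbbbbbbbbbbbbbbbbbbbbbbbbbbbBBBbBBBBBBBBBBBBBBBBBB
223 bbbbbbbbbbbbbbbbbbbbbbbbbbbbbbbbbbbbbbbbbbbbbbbbBBBBBBBBBBBBBBBBBBBBBB
226 bbbbbbbbbbbbbbbbbbbbbbbbbbbbbbbbbbbbbbbbbbbbbbbbbBBBBBBBBBBBBBBBBBBBBB
229 bbbbbbbbbbbbbbbbbbbbbbbbbbbbbbbbbbbbbbbbbbbbbbbbbbbbbBBBBBBBBBBBBBBBBB
232 .......................................ddddddbdbbbbbbbBBBBBBBBBBBBBBBB
235 .......................................ddddbdbbbbbbbbbbBBBbbbbbbbbbBBB
238 .......................................dddbbdbbbbbbbbbbbbbbbbbbbbbbbbb
241 .......................................dddbbddbbbbbbbbbbbbbbbbbbbbbbbb
244 .......................................ddddbbbbbbbbbbbbbbbbbbbbbbbbbbb
247 ..........................kkkkkkkkkkkkk.dddddbbbbbbbbbbbbbbbbbbbbbbbbb
250 ........................kkkkkkkkkkkkkkk.dddbdbbbbbbbbbbbbbbbbbbbbbbbbb
253 .......................kkkkkkkkkkkkkkkkk.ddbddbbbbbbbbbbbbbbbbbbbbbbbb
256 .....................kkkkkkkkkkkkkkkkkkk.ddbbbbbbbbbbbbbbbbbbbbbbbbbbb
259 ...................kkkkkkkkkkkkkkkkkkkkkk.bdbdbbbbbbbbbbbbbbbbbbbbbbbb
262 .................kkkkkkkkkkkkkkkkkkkkkkkk.dddbbbbbbbbbbbbbbbbbbbbbbbbb
265 ................kkkkkkkkkkkkkkkkkkkkkkkkkk.dddbbbbbbbbbbbbbbbbbbbbbbbb
268 ..............kkkkkkkkkkkkkkkkkkkkkkkkkkkk.ddbbbbbbbbbbbbbbbbbbbbbbbbb
271 ..OOOOOOOOOOOOOOOOOOOOOOOOOOOOOOOOOOOOOOOOOOOO.bbbbbbbbbbbBBbbbbbbbbbb
72 [[7.4, 1.2, 92.0], [7.4, 4.4, 92.0], [7.4, 7.5, 92.0], [7.4, 10.7, 92.0], [7.4, 13.9, 92.0]]
66 [[5.7, 1.2, 98.0], [5.7, 4.5, 98.0], [5.7, 7.7, 98.0], [5.7, 11.0, 98.0], [5.7, 14.2, 98.0]]
82 [[10.2, 1.1, 82.0], [10.2, 4.2, 82.0], [10.2, 7.2, 82.0], [10.2, 10.3, 82.0], [10.2, 13.3, 82.0]]
```

Emit:
{"fn": "step_arm", "kwargs": {"offset": [[0.001,0,0],[0,0,0],[0,0,0.003],[0,0,0.003],[0,0,0.003],[0,0,0.003],[0,0,0]], "rotation": [[0,0,0],[0,0,0],[0,0,0],[0,0,0],[0,0,0],[0,0,0],[0,0,0]], "grip": [-1,-1,-1,-1,-1,-1,-1]}}

```text
time_s: 8.65
eef_pos: [556.4, -26.4, 150.6]
ee_rot: [0.125, 0.992, -0.0, -0.001]
force: [1.1, -0.1, -1.9]
opening: 19.7
gripper_force: 39.5
```

Emit:
{"fn": "step_arm", "kwargs": {"offset": [[0,0,0.002],[0,0,0.002],[0,0,0.002],[0,0,0]], "rotation": [[0,0,0],[0,0,0],[0,0,0],[0,0,0]], "grip": [-1,-1,-1,-1]}}

```text
time_s: 9.05
eef_pos: [556.7, -26.3, 145.0]
ee_rot: [0.125, 0.992, 0.0, -0.0]
force: [-0.5, -0.1, -1.3]
opening: 19.4
gripper_force: 39.6
```

Emit:
{"fn": "step_arm", "kwargs": {"offset": [[0,0,0.001],[0,0,0.001],[0,0,0.001],[0,0,0]], "rotation": [[0,0,0],[0,0,0],[0,0,0],[0,0,0]], "grip": [-1,-1,-1,-1]}}

```text
time_s: 9.45
eef_pos: [557.0, -26.0, 142.3]
ee_rot: [0.124, 0.992, 0.0, 0.0]
force: [-0.7, 0.1, -1.5]
opening: 19.2
gripper_force: 39.6
```

Run:
```python
from h import *
w=capture('wrist');im=capture('scene');o=observe();print(o['eef_pos'],o['force'])
a=cv2.resize(im[235:315,270:350],(400,400),interpolation=cv2.INTER_CUBIC)
b=cv2.resize(w[190:290,270:370],(400,400),interpolation=cv2.INTER_CUBIC)
cv2.imwrite('pics/ins.png',np.hstack([a,b]))
```

```text
[557.01216299 -26.05800822 142.32135927] [ 0.24003201  1.20292688 -2.8369987 ]
```

View pics/ins.png

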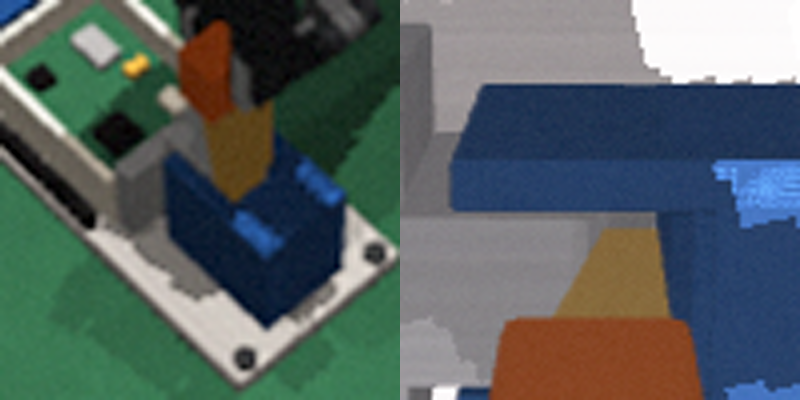

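Emit:
{"fn": "step_arm", "kwargs": {"offset": [[0,0,0.001],[0,0,0.001],[0,0,0.001],[0,0,0.001],[0,0,0]], "rotation": [[0,0,0],[0,0,0],[0,0,0],[0,0,0],[0,0,0]], "grip": [-1,-1,-1,-1,-1]}}

```text
time_s: 10.05
eef_pos: [557.2, -25.7, 138.3]
ee_rot: [0.124, 0.992, 0.001, 0.0]
force: [0.9, 3.1, -0.8]
opening: 19.4
gripper_force: 39.7
```

Emit:
{"fn": "step_arm", "kwargs": {"offset": [[0,0.0005,0],[0,0,0],[0,0,0],[0,0,0],[0,0,0],[0,0,0],[0,0,0],[0,0,0]], "rotation": [[0,0,0],[0,0,0],[0,0,0],[0,0,0],[0,0,0],[0,0,0],[0,0,0],[0,0,0]], "grip": [-1,-0.5,-0.4,-0.3,-0.2,0,0,0]}}

```text
time_s: 10.85
eef_pos: [556.9, -26.1, 138.3]
ee_rot: [0.125, 0.992, -0.0, -0.0]
force: [-0.1, -0.1, 0.1]
opening: 42.6
gripper_force: 0.0
```

Emit:
{"fn": "step_arm", "kwargs": {"offset": [[0,0,-0.01],[0,0,-0.02],[0,0,-0.03],[0,0,-0.02],[0,0,0],[0,0,0],[0,0,0]], "rotation": [[0,0,0],[0,0,0],[0,0,0],[0,0,0],[0,0,0],[0,0,0],[0,0,0]], "grip": [0,0,0,0,0,-1,-1]}}

```text
time_s: 11.55
eef_pos: [556.1, -25.9, 217.3]
ee_rot: [0.124, 0.992, -0.0, -0.001]
force: [-0.2, 0.5, -0.6]
opening: 14.3
gripper_force: 0.0
```

Run:
```python
from h import *
w=capture('wrist');im=capture('scene');o=observe();print(o['time_s'],o['eef_pos'],o['force'],o['opening'])
C=cam('wrist',o);M=R.from_quat(o['ee_rot']).as_matrix()
for z in(142,152):
  for c in blobs(w,(4,130,70),(16,255,255),800):r=rect(C,c,z);print(z,cv2.boundingRect(c),r,((np.r_[r[:2],z]-o['eef_pos'])@M).round(1))
a=cv2.resize(im[225:315,260:350],(400,400),interpolation=cv2.INTER_CUBIC)
b=cv2.resize(w[150:450,180:480],(400,400))
cv2.imwrite('pics/rel.png',np.hstack([a,b]))
```

```text
11.65 [556.10456039 -25.89953459 217.0565244 ] [-0.56522114 -1.16921608  0.53254136] 0.7227239994814934
142 (306, 224, 34, 75) [555.1 -23.1  19.5  46.4  75.2] [ 1.5  2.5 75.1]
142 (584, 0, 49, 29) [464.1 146.4  22.4  12.3  75.7] [131.5 144.3  75.3]
152 (306, 224, 34, 75) [551.9 -22.3  18.6  44.2  75.2] [ 4.8  2.5 65.1]
152 (584, 0, 49, 29) [465.2 139.1  21.3  11.7  75.7] [128.7 137.5  65.3]
```

View pics/rel.png

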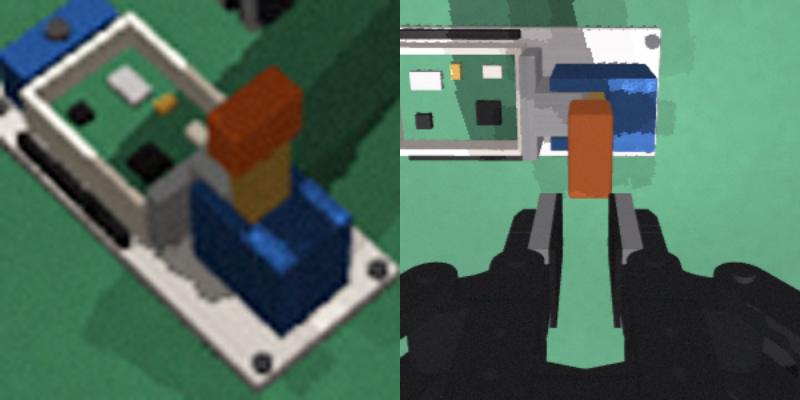

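The key stands alone in the gap with its sloped face to the jaw. The head is about 2 mm off tool centre in x and 2.5 mm in y, so I'll centre over it and approach.

Emit:
{"fn": "step_arm", "kwargs": {"offset": [[0.002,0.0025,0.02],[0,0,0.02],[0,0,0.01],[0,0,0.002],[0,0,0],[0,0,0]], "rotation": [[0,0,0],[0,0,0],[0,0,0],[0,0,0],[0,0,0],[0,0,0]], "grip": [-1,-1,-1,-1,-1,-1]}}

```text
time_s: 12.25
eef_pos: [556.3, -23.2, 167.0]
ee_rot: [0.125, 0.992, 0.0, 0.001]
force: [0.6, -0.5, -0.2]
opening: -0.2
gripper_force: 0.0
```

Emit:
{"fn": "step_arm", "kwargs": {"offset": [[0,0,0.002],[0,0,0.002],[0,0,0]], "rotation": [[0,0,0],[0,0,0],[0,0,0]], "grip": [-1,-1,-1]}}

```text
time_s: 12.55
eef_pos: [555.6, -23.0, 162.3]
ee_rot: [0.125, 0.992, 0.0, -0.0]
force: [-0.2, -0.1, -0.1]
opening: 0.0
gripper_force: 0.0
```

Emit:
{"fn": "step_arm", "kwargs": {"offset": [[0,0,0.001],[0,0,0.001],[0,0,0.001],[0,0,0]], "rotation": [[0,0,0],[0,0,0],[0,0,0],[0,0,0]], "grip": [-1,-1,-1,-1]}}

```text
time_s: 12.95
eef_pos: [555.5, -23.0, 159.1]
ee_rot: [0.125, 0.992, 0.0, -0.0]
force: [0.1, -1.6, 0.4]
opening: -0.6
gripper_force: 0.0
```

Emit:
{"fn": "step_arm", "kwargs": {"offset": [[0,0,0.001],[0,0,0.001],[0,0,0]], "rotation": [[0,0,0],[0,0,0],[0,0,0]], "grip": [-1,-1,-1]}}

```text
time_s: 13.25
eef_pos: [555.5, -23.0, 157.1]
ee_rot: [0.125, 0.992, 0.0, -0.0]
force: [0.2, -0.1, 1.2]
opening: -0.1
gripper_force: 0.0
```

Emit:
{"fn": "step_arm", "kwargs": {"offset": [[0,0,0.001],[0,0,0.001],[0,0,0]], "rotation": [[0,0,0],[0,0,0],[0,0,0]], "grip": [-1,-1,-1]}}

```text
time_s: 13.55
eef_pos: [555.5, -23.0, 155.1]
ee_rot: [0.125, 0.992, 0.0, -0.0]
force: [-1.0, -0.5, -0.5]
opening: 0.2
gripper_force: 0.0
```

Emit:
{"fn": "step_arm", "kwargs": {"offset": [[0,0,0.001],[0,0,0.001],[0,0,0]], "rotation": [[0,0,0],[0,0,0],[0,0,0]], "grip": [-1,-1,-1]}}

```text
time_s: 13.85
eef_pos: [555.5, -23.0, 153.1]
ee_rot: [0.125, 0.992, 0.0, -0.0]
force: [0.2, 0.2, -0.1]
opening: -0.1
gripper_force: 0.0
```

Emit:
{"fn": "step_arm", "kwargs": {"offset": [[0,0,0.001],[0,0,0.001],[0,0,0]], "rotation": [[0,0,0],[0,0,0],[0,0,0]], "grip": [-1,-1,-1]}}

```text
time_s: 14.15
eef_pos: [555.9, -23.1, 151.5]
ee_rot: [0.125, 0.992, 0.0, 0.0]
force: [0.1, -0.3, 2.0]
opening: 0.2
gripper_force: 0.8
```

Emit:
{"fn": "step_arm", "kwargs": {"offset": [[0,0,0.001],[0,0,0]], "rotation": [[0,0,0],[0,0,0]], "grip": [-1,-1]}}

```text
time_s: 14.35
eef_pos: [556.0, -23.1, 150.6]
ee_rot: [0.125, 0.992, 0.0, 0.0]
force: [0.1, -0.5, 3.3]
opening: 0.2
gripper_force: 1.7
```

Emit:
{"fn": "step_arm", "kwargs": {"offset": [[0,0,0.001],[0,0,0]], "rotation": [[0,0,0],[0,0,0]], "grip": [-1,-1]}}

```text
time_s: 14.55
eef_pos: [555.9, -23.1, 149.5]
ee_rot: [0.125, 0.992, 0.0, 0.0]
force: [-0.5, 0.6, 4.5]
opening: -0.1
gripper_force: 2.2
```

Emit:
{"fn": "step_arm", "kwargs": {"offset": [[0,0,0.001],[0,0,0]], "rotation": [[0,0,0],[0,0,0]], "grip": [-1,-1]}}

```text
time_s: 14.75
eef_pos: [555.8, -23.0, 148.3]
ee_rot: [0.125, 0.992, 0.0, 0.0]
force: [0.2, -0.9, 4.1]
opening: -0.1
gripper_force: 2.1
```

Emit:
{"fn": "step_arm", "kwargs": {"offset": [[0,0,0.0008],[0,0,0.0007],[0,0,0]], "rotation": [[0,0,0],[0,0,0],[0,0,0]], "grip": [-1,-1,-1]}}

```text
time_s: 15.05
eef_pos: [555.7, -23.0, 146.7]
ee_rot: [0.125, 0.992, 0.0, 0.0]
force: [-0.1, -0.4, 4.3]
opening: 0.2
gripper_force: 1.9
```

Emit:
{"fn": "step_arm", "kwargs": {"offset": [[0,0,0.0008],[0,0,0.0007],[0,0,0]], "rotation": [[0,0,0],[0,0,0],[0,0,0]], "grip": [-1,-1,-1]}}

```text
time_s: 15.35
eef_pos: [555.6, -23.0, 145.1]
ee_rot: [0.125, 0.992, 0.0, 0.0]
force: [0.5, 1.1, 3.9]
opening: 0.3
gripper_force: 1.8
```

Emit:
{"fn": "step_arm", "kwargs": {"offset": [[0,0,0.0008],[0,0,0.0007],[0,0,0]], "rotation": [[0,0,0],[0,0,0],[0,0,0]], "grip": [-1,-1,-1]}}

```text
time_s: 15.65
eef_pos: [555.6, -23.0, 143.6]
ee_rot: [0.125, 0.992, 0.0, -0.0]
force: [-0.2, 0.0, 3.3]
opening: 0.2
gripper_force: 1.8
```

Emit:
{"fn": "step_arm", "kwargs": {"offset": [[0,0,0.0008],[0,0,0.0007],[0,0,0]], "rotation": [[0,0,0],[0,0,0],[0,0,0]], "grip": [-1,-1,-1]}}

```text
time_s: 15.95
eef_pos: [555.8, -23.1, 142.5]
ee_rot: [0.125, 0.992, 0.0, 0.0]
force: [0.4, 0.4, 6.2]
opening: 0.1
gripper_force: 3.0
```

Emit:
{"fn": "step_arm", "kwargs": {"offset": [[0,0,0.0005],[0,0,0]], "rotation": [[0,0,0],[0,0,0]], "grip": [-1,-1]}}

```text
time_s: 16.15
eef_pos: [555.9, -23.1, 142.5]
ee_rot: [0.125, 0.992, 0.0, 0.0]
force: [-0.4, -0.2, 8.1]
opening: -0.1
gripper_force: 4.2
```

Emit:
{"fn": "step_arm", "kwargs": {"offset": [[0,0,0.0005],[0,0,0]], "rotation": [[0,0,0],[0,0,0]], "grip": [-1,-1]}}

```text
time_s: 16.35
eef_pos: [556.1, -23.1, 142.4]
ee_rot: [0.125, 0.992, 0.0, 0.0]
force: [-1.0, 0.1, 10.7]
opening: -0.2
gripper_force: 5.3
```

Emit:
{"fn": "step_arm", "kwargs": {"offset": [[0,0,0.0005],[0,0,0.0005],[0,0,0]], "rotation": [[0,0,0],[0,0,0],[0,0,0]], "grip": [-1,-1,-1]}}

```text
time_s: 16.65
eef_pos: [556.6, -23.2, 142.3]
ee_rot: [0.125, 0.992, 0.0, 0.001]
force: [-3.1, 0.6, 15.7]
opening: -0.3
gripper_force: 7.5
```

Emit:
{"fn": "step_arm", "kwargs": {"offset": [[0,0,0.0005],[0,0,0]], "rotation": [[0,0,0],[0,0,0]], "grip": [-1,-1]}}

```text
time_s: 16.85
eef_pos: [556.8, -23.3, 142.3]
ee_rot: [0.125, 0.992, 0.001, 0.001]
force: [-3.4, -0.5, 17.6]
opening: 0.1
gripper_force: 8.6
```

Emit:
{"fn": "step_arm", "kwargs": {"offset": [[0,0,0],[0,0,0],[0,0,0]], "rotation": [[0,0,0],[0,0,0],[0,0,0]], "grip": [-1,-1,-1]}}

```text
time_s: 17.15
eef_pos: [556.7, -23.3, 142.2]
ee_rot: [0.125, 0.992, 0.001, 0.001]
force: [-2.5, -1.1, 17.1]
opening: -0.2
gripper_force: 8.6
```

Emit:
{"fn": "step_arm", "kwargs": {"offset": [[0,0,0.0005],[0,0,0],[0,0,0]], "rotation": [[0,0,0],[0,0,0],[0,0,0]], "grip": [-1,-1,-1]}}

```text
time_s: 17.45
eef_pos: [557.0, -23.3, 142.2]
ee_rot: [0.125, 0.992, 0.001, 0.001]
force: [-3.2, -0.4, 19.8]
opening: -0.0
gripper_force: 9.7
```

Tight at about 20 N with no further motion. Now retreating.

Emit:
{"fn": "step_arm", "kwargs": {"offset": [[0,0,-0.003],[0,0,-0.01],[0,0,-0.03],[0,0,-0.03],[0,0,-0.02],[0,0,0],[0,0,0]], "rotation": [[0,0,0],[0,0,0],[0,0,0],[0,0,0],[0,0,0],[0,0,0],[0,0,0]], "grip": [-1,-1,-1,-1,-1,-1,-1]}}

```text
time_s: 18.15
eef_pos: [555.0, -22.9, 231.7]
ee_rot: [0.124, 0.992, 0.0, -0.001]
force: [0.4, 0.3, 0.1]
opening: 0.2
gripper_force: 0.0
```

Run:
```python
from h import *
o=observe();w=capture('wrist');print(o['time_s'],o['eef_pos'],o['force'])
C=cam('wrist',o)
for c in blobs(w,(4,130,70),(16,255,255),800):print(cv2.boundingRect(c),rect(C,c,134))
print(finish_job())
```

```text
18.15 [555.0480959  -22.88615314 231.65531333] [0.36454077 0.31358076 0.14725609]
(303, 221, 31, 67) [555.8 -23.2  19.6  45.2  75.7]
(570, 0, 47, 36) [459.6 158.1  21.9  17.5  65. ]
the job is handed in; nothing more can be done
None
```

The job is handed in at 18.2 s: the tapered key stands wedged on its own in the gap, pushed to about 20 N with no further movement, and the arm is clear; the judging result was not shown.

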